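# Clear the guide deck, then tuck the guide strip under the cover plate and hold it down

### The arm

A 6-joint arm with a two-finger parallel gripper is mounted at the origin on the work surface. World frame = base frame: x ahead of the robot, y to its left, z up, the work surface at z = 0. Lengths are in m, angles in rad, forces in N, time in s.
With the tool pointing down it reaches from about 0.35 to 0.975 m from the base axis. Payload 4.9 kg.
Tool frame: the origin (TCP) lies at the very end of the fingers, on their centre line; the grasp point (between the pads) lies 19 mm behind it; z points along the fingers, y is the line along which they close (so a half turn about z gives the same grasp; the last joint's range is limited). The gripper opens to 85 mm and grips with 20 to 120 N. Pads are 22 mm wide; open, the fingers measure 114 mm over their backs; the gripper's body (76 mm by 85 mm) begins 54 mm behind the grasp point. The pads swing forward as they close: fully open they stand 13 mm farther back than shut.
Start: joints at [-1.302, 0.053, 1.613, -0, 1.476, -0.119], TCP at [0.236, -0.579, 0.231] pointing down, gripper open.
Joint ranges: [-3.01, 3.01], [-1.01, 2.22], [0.06, 2.58], [-1.02, 4.17], [0.09, 2.62], [-3.14, 3.14]. Speed limits (rad/s): [2.57, 2.57, 3.14, 3.14, 3.14, 3.14].

### API

Orientations are given as a rotation vector (axis times angle).
In Python, from station import * gives the robot as it stands.
- The arm moves only by the shell command python3 -m crank 'ROWS' [OPENING] [FORCE]. ROWS is JSON, a list of rows, each an object with "offset": the shift along the tool's x, y, z in m, a list of three; "twist": the turn, a rotation vector about the tool's x, y, z in degrees, a list of three. In form: [{"offset": [x, y, z], "twist": [rx, ry, rz]}, ...]. A call has 1 to 20 rows; each row is the pose to reach, as a shift and turn from the pose commanded when the call began, along the tool's axes at that moment; what a row does not reach only later rows make up. A row lasts 1/8 s, in which the tool goes at most 62.5 mm and 10.7 degrees, less where a joint would pass 70% of its speed; a pose out of reach is approached as far as the arm can. A call with a gripper value outside its range is refused whole. OPENING is the opening, from 0 (shut) to 1 (fully open), set as the call begins (- or left out, the last holds). The fingers move at their own pace and stop on an object; FORCE is the grip in N (left out, the last holds). Time passes only in rows, so rows that repeat a pose let the fingers close. It gives the time, the measured TCP pose, the force, the opening and the grip force at its end, in the units of the state.
- get_obs(): the state, without advancing time (a new reading comes with each control period).
- get_image(name): name is "scene" or "side" or "wrist"; returns the picture (400x640x3 uint8, red, green, blue); there is no depth.
- get_calibration(name): a dict with "intrinsics" (3x3 intrinsics, pixels), "k1" (the pictures are not rectified: a ray, as slopes to the right and down, at radius r is drawn at 1 + k1 r^2 times it, then the intrinsics apply), "world_from_camera" (4x4, takes a point from camera to world coordinates); the wrist camera has in their place "tool_from_camera" (4x4, takes a point from camera to tool coordinates, whose origin is the TCP and whose axes are the flange's). Camera axes: x right, y up, looking along -z (the intrinsics and any distortion apply to the point x, -y, -z); pixel columns grow to the right and rows downward; lengths in m; the calibration is good to about 2 mm. A picture is of the moment at which its call begins: read the wrist's pose just before it. get_calibration takes no time and is no camera call.
- finish_job(): hands the job in; it is judged then, once.
Trained networks look in the newest picture that a camera, given by its name, has taken for a name from the list of things; names that differ only in an ending like _2 or _b are one class to them, and where a whole thing is asked for, a point or a joint stands for the part that bears it (a point fixed in the world has none). Each returns a list of dicts, best first, with "confidence" (0 to 1); they miss things now and then, are a little off and sometimes report something else, mostly with a low value. They report only what shows in the picture. A call takes as long as a camera call.
- cut_out(query, camera): "region" (400x640 bool, what is visible of it) and "rect" ([centre column, centre row, width, height] in pixels, round what is visible of it).
The state is a dict: "t": time; "q": joint angles; "dq": joint speeds; "effort": joint torques, N m; "tool_pos": TCP position; "tool_rot": TCP orientation; "contact_force": force on the tool from outside, world axes, zero at the start; "wrist_torque": the same for the moment, N m; "opening": finger opening in m; "grip_force": force on a finger pad.
Only numpy, scipy, OpenCV 4.12 (cv2) and the standard library are available. Lean on these libraries where they do the work, as an engineer would, in place of code of your own. Each camera call takes 0.05 s, during which the arm holds its last target. There are 200 camera calls.

### The job

Get the packing machine's guide deck ready: first clear the loose roller and the loose angle bracket off the deck, putting each into the blue tray that already holds a part of its kind. Then take the aluminium guide strip by its upright rib, slide its leading edge under the front edge of the hinged cover plate on the deck, centred and square, all the way to the stop, without lifting the cover plate, and press the strip flat on the deck against the sprung bar; finish while still holding it pressed down flat, do not let go. Leave the screwdriver, jar and cardboard core where they are.

Things in the scene. Friction and masses are not known exactly. Their poses are not given: they have to be found in the camera images.
- deck: Fixed steel plate 260 x 200 mm, 12 mm thick, lying on the work surface. Origin: centre of its underside; x runs along its 260 mm length, towards the cover plate (away from the robot, within about 0.25 rad), z up. From x = -130 to +30 mm its top is bare except for the sprung bar. The cover plate spans x = 30..120 mm, y = -80..80 mm; its hinge block (28 mm high over the work surface) stands at its far end, x = 109..129 mm.
- lap_edge (a point): Middle of the lower front edge of the cover plate when it lies down: at deck x = 30 mm, 9 mm above the deck's top (21 mm above the work surface). The plate is 4 mm thick, parallel to the deck; the 9 mm gap under it is open to the front and the sides.
- stop_face (a point): Stop for the strip under the cover plate: middle of the foot of the face, on the deck's top, of a 6 mm high bar 150 mm long across the deck, 35 mm in behind the cover plate's front edge (deck x = 65 mm).
- lap (a joint): Angle (rad) of the hinged cover plate: 0 lying down (as at the start), grows as its front edge is lifted (0.05 = 4.5 mm at the edge). It is a loose 0.15 kg plate that falls back by its weight.
- pad (a joint): Depression (m) of the sprung bar in the deck: 0 up, 0.005 flush with the deck. The bar, 12 mm (deck x) by 70 mm (deck y), stands 5 mm proud of the deck's top, centred at deck x = -30 mm, y = 0, right under the rib of a strip that is home. It takes about 3 N to start moving and 6 N to be flush; the strip's weight alone does not press it down. Any strip placed flat on the deck with its edge short of or under the cover also lies over this bar.
- strip_rib (a point): Guide strip, loose, aluminium, about 0.15 kg: a flat leaf 110 (x) x 90 (y) x 4 mm with an upright rib near its tail, 10 mm thick (x), 60 mm long (y), from the leaf's top (4 mm) to 32 mm over the strip's underside. This point is the middle of the rib, 18 mm over the underside, 15 mm from the tail edge and 95 mm from the leading edge. x points from rib to leading edge, z up. It starts flat on the work surface.
- strip_nose (a point): Middle of the strip's leading edge, halfway up the 4 mm leaf (2 mm over its underside). Same axes as strip_rib.
- roller_mid (a point): Loose white plastic guide roller standing on the deck: barrel 28 mm diameter, foot flange 40 mm diameter and 6 mm thick, 36 mm high, 50 g. Point on its axis at half height; z up.
- bracket_mid (a point): Loose steel angle bracket (L) standing on the deck, 90 g: upright wall 40 mm (x) x 10 mm thick (y) x 36 mm high, with a foot 6 mm thick reaching to y = +25 mm on one side. Point: middle of the upright wall, 18 mm over its underside; z up.
- roller_tray: Fixed open blue tray 130 x 130 x 40 mm, walls and floor about 4 to 5 mm, that already holds one white roller standing fixed at its x = +38 mm, y = 0; free on the -x side. Origin: centre of its underside, z up.
- bracket_tray: Fixed open blue tray of the same size and shape that already holds one steel bracket fixed at its +x side, y = 0 (upright wall at x = +34 mm, foot towards +x); free on the -x side. Origin: centre of its underside, z up.
- screwdriver: Bystander: screwdriver lying on the work surface, about 200 mm. Origin: on its underside.
- jar: Bystander: small jar, 60 mm diameter, 80 mm high, standing. Origin: centre of its underside.
- core: Bystander: cardboard film core, a ring 76 mm outside, 56 mm inside, 30 mm high. Origin: centre of its underside.

How it is judged:
By the outcome, as a careful person would: the job done as asked, in the order asked, and still so for the second after the job is handed in, while the arm keeps its last pose, push and grip.
It also fails if it takes over 72 s, if anything falls off the work surface, if the arm or the gripper's body presses on something with over 40 N, if the wrist force passes 120 N, or if a joint passes its speed limit or range.

## Working session

There is one attempt and no reset: what is moved stays moved. The work goes in short steps, Python scripts to look and compute and a shell command to move; the robot and the scene stay as the last step left them, time stands still between calls to the robot, and variables do not carry over. Pictures are saved under pics/ and viewed, at most 10 in all, crops included, and the job is handed in when it is done.

```bash
mkdir -p pics; ls
cat > h.py <<'E'
import numpy as np, cv2
from station import *
from scipy.spatial.transform import Rotation as R
def cam(n):
    c=get_calibration(n); K=np.array(c["intrinsics"]); k1=c["k1"]
    if "world_from_camera" in c: T=np.array(c["world_from_camera"])
    else:
        o=get_obs(); W=np.eye(4); W[:3,:3]=R.from_rotvec(o["tool_rot"]).as_matrix(); W[:3,3]=o["tool_pos"]
        T=W@np.array(c["tool_from_camera"])
    return K,k1,T
def ray(C,px):
    K,k1,T=C; px=np.atleast_2d(np.array(px,float))
    s=cv2.undistortPoints(px[:,None],K,np.array([k1,0,0,0,0.]))[:,0]
    d=np.c_[s[:,0],-s[:,1],-np.ones(len(s))]@T[:3,:3].T
    return T[:3,3],d
def onz(C,px,z):
    o,d=ray(C,px); return o+d*((z-o[2])/d[:,2])[:,None]
def proj(C,P):
    K,k1,T=C; P=np.atleast_2d(P); p=(P-T[:3,3])@T[:3,:3]
    s=np.c_[p[:,0]/-p[:,2],-p[:,1]/-p[:,2]]; r2=(s**2).sum(1,keepdims=True); s=s*(1+k1*r2)
    return s*[K[0,0],K[1,1]]+K[:2,2]
def save(im,f): cv2.imwrite("pics/"+f,cv2.cvtColor(im,cv2.COLOR_RGB2BGR))
E
python3 - <<'E'
from h import *
for n in("scene","side","wrist"):
    C=cam(n); print(n,C[2].round(3).tolist(),C[0].round(1).tolist(),C[1])
    im=get_image(n); save(im,n+"0.png"); 
    for q in("deck","strip_rib","roller_mid","bracket_mid","roller_tray","bracket_tray","lap","jar","core","screwdriver") if n!="wrist" else ():
        for r in cut_out(q,n)[:3]:
            print(n,q,round(r["confidence"],2),np.round(r["rect"],1),r["region"].sum(),onz(C,[r["rect"][:2]],0.02)[0].round(3))
o=get_obs();print(o)
a=np.vstack([cv2.imread("pics/scene0.png"),cv2.imread("pics/side0.png")]);cv2.imwrite("pics/both.png",cv2.resize(a,(480,600)))
E
```

```text
pics
scene [[0.413, -0.608, 0.678, 1.219], [0.911, 0.274, -0.309, -0.311], [0.003, 0.745, 0.667, 0.719], [0.0, 0.0, 0.0, 1.0]] [[480.7, 0.0, 318.1], [0.0, 480.7, 200.3], [0.0, 0.0, 1.0]] -0.12957684583995738
scene deck 0.57 [324.6 245.1 152.1 120.9] 9047 [ 0.634 -0.029  0.02 ]
scene strip_rib 0.87 [189.4 247.9  62.   62.9] 2011 [ 0.532 -0.277  0.02 ]
scene roller_mid 0.53 [281.4 223.1  19.4  24.4] 370 [ 0.541 -0.085  0.02 ]
scene bracket_mid 0.86 [320.5 196.8  21.4  15.3] 258 [0.5   0.024 0.02 ]
scene roller_tray 0.95 [419.2 152.2  71.1  49.9] 2507 [0.448 0.316 0.02 ]
scene roller_tray 0.48 [343.  258.1  91.4  59.9] 2954 [ 0.68  -0.011  0.02 ]
scene roller_tray 0.39 [451.6 197.5  79.9  60.8] 3166 [0.621 0.288 0.02 ]
scene bracket_tray 0.66 [451.6 196.4  83.2  63.6] 3265 [0.618 0.29  0.02 ]
scene bracket_tray 0.41 [345.9 258.1  90.5  57.3] 2668 [ 0.682 -0.006  0.02 ]
scene bracket_tray 0.36 [325.9 246.6 152.5 121. ] 8776 [ 0.639 -0.029  0.02 ]
scene lap 0.92 [344.6 256.9  90.7  59.5] 2762 [ 0.678 -0.007  0.02 ]
scene jar 0.77 [464.9 233.   35.8  47.7] 1286 [0.724 0.247 0.02 ]
scene co
[... 1314 characters left out ...]
8
{'t': 1.15, 'q': array([-1.30204028e+00,  5.26879513e-02,  1.61292011e+00,  1.71234521e-05,
        1.47599520e+00, -1.19025275e-01]), 'dq': array([-7.27100741e-05,  2.05057472e-03, -8.08813860e-05,  1.50852286e-03,
        1.35027327e-03,  1.46169166e-03]), 'effort': array([-1.39752934e-03, -3.93689919e+01, -3.70460951e+01, -3.20373310e-04,
        3.06959046e-04, -1.90540320e-06]), 'tool_pos': array([ 0.23631803, -0.57857324,  0.23129902]), 'tool_rot': array([-3.08271441e+00, -6.05311325e-01, -2.54557068e-05]), 'contact_force': array([ 0.31819697, -0.41439133,  1.36216108]), 'wrist_torque': array([-0.00691797,  0.04991829,  0.01679925]), 'grip_force': 0.0, 'opening': 0.08549772067881496}
```

View pics/scene0.png

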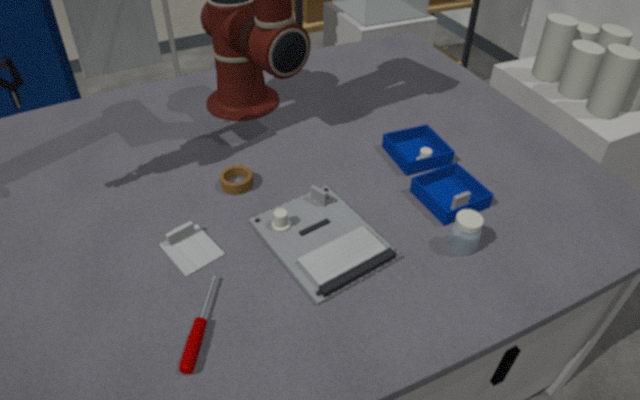

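View pics/side0.png

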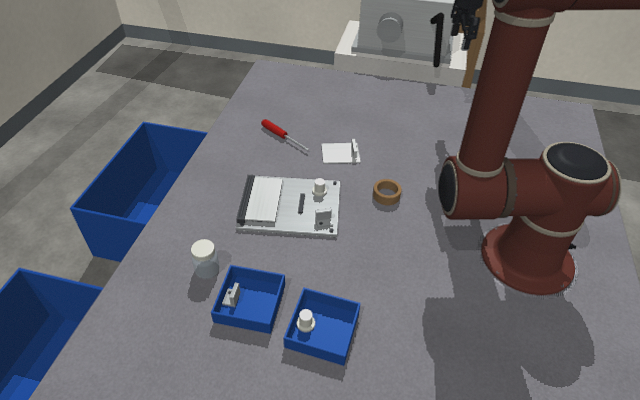

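The scene picture shows the roller (280,222), bracket (320,196), strip (190,248) and trays (418,150) and (451,196). The side picture agrees with the nets. Next I move the wrist camera over the deck for finer views.

```bash
cat > m.py <<'E'
from h import *
import sys,pickle
def look(tag,qs=("deck","strip_rib","roller_mid","bracket_mid","roller_tray","bracket_tray","lap","pad","core")):
    C=cam("wrist"); im=get_image("wrist"); save(im,tag+".png"); D={"C":C}
    for q in qs:
        L=cut_out(q,"wrist")
        D[q]=L
        for r in L[:2]:
            print(tag,q,round(r["confidence"],2),np.round(r["rect"],1),r["region"].sum(),onz(C,[r["rect"][:2]],0.02)[0].round(3))
    pickle.dump(D,open(tag+".pkl","wb"))
if __name__=="__main__": look(sys.argv[1]); o=get_obs(); print(o["t"],o["tool_pos"],o["tool_rot"])
E
python3 -m crank '[{"offset":[0.5,-0.26,-0.119],"twist":[0,0,22.2]},{"offset":[0.5,-0.26,-0.119],"twist":[0,0,22.2]},{"offset":[0.5,-0.26,-0.119],"twist":[0,0,22.2]},{"offset":[0.5,-0.26,-0.119],"twist":[0,0,22.2]},{"offset":[0.5,-0.26,-0.119],"twist":[0,0,22.2]},{"offset":[0.5,-0.26,-0.119],"twist":[0,0,22.2]},{"offset":[0.5,-0.26,-0.119],"twist":[0,0,22.2]},{"offset":[0.5,-0.26,-0.119],"twist":[0,0,22.2]},{"offset":[0.5,-0.26,-0.119],"twist":[0,0,22.2]},{"offset":[0.5,-0.26,-0.119],"twist":[0,0,22.2]},{"offset":[0.5,-0.26,-0.119],"twist":[0,0,22.2]},{"offset":[0.5,-0.26,-0.119],"twist":[0,0,22.2]}]'
python3 m.py w1
```

```text
t: 2.65
tool_pos: [0.6, -0.15, 0.3497]
tool_rot: [3.141, -0.002, -0.002]
contact_force: [-0.2, 0.2, -0.2]
opening: 0.0855
grip_force: 0.0
w1 deck 0.62 [230.4 131.3 182.  204.1] 24820 [ 0.617 -0.02   0.02 ]
w1 strip_rib 0.62 [405.5 190.4  72.4  81.2] 4081 [ 0.53  -0.271  0.02 ]
w1 roller_mid 0.94 [280.  185.6  25.6  27.6] 619 [ 0.538 -0.086  0.02 ]
w1 roller_mid 0.3 [404.9 191.8  74.7  81.5] 4113 [ 0.528 -0.27   0.02 ]
w1 bracket_mid 0.64 [208.7 209.8  30.6  30.4] 601 [0.5   0.023 0.02 ]
w1 roller_tray 0.69 [ 42.6 248.9  85.2  90. ] 6581 [0.434 0.293 0.02 ]
w1 bracket_tray 0.72 [ 37.8 136.1  75.6  98.1] 6262 [0.611 0.252 0.02 ]
w1 bracket_tray 0.47 [314.1 288.   48.8  49.6] 1384 [ 0.362 -0.134  0.02 ]
w1 lap 0.76 [216.8  84.8 134.5  93.1] 8382 [ 0.679 -0.007  0.02 ]
w1 pad 0.7 [240.2 158.8  53.1  18.7] 436 [ 0.578 -0.031  0.02 ]
w1 pad 0.3 [312.1 286.7  50.5  48.4] 1429 [ 0.365 -0.131  0.02 ]
w1 core 0.63 [313.1 289.2  44.9  48.7] 1448 [ 0.36  -0.132  0.02 ]
w1 core 0.58 [ 39.8 138.1  78.8  97.1] 6216 [0.608 0.25  0.02 ]
3.15 [ 0.60079718 -0.14899338  0.35034221] [3.14156927e+00 7.10301693e-05 1.39051695e-04]
```

```bash
python3 -m crank '[{"offset":[0,-0.2,0],"twist":[0,0,0]},{"offset":[0,-0.2,0],"twist":[0,0,0]},{"offset":[0,-0.2,0],"twist":[0,0,0]},{"offset":[0,-0.2,0],"twist":[0,0,0]},{"offset":[0,-0.2,0],"twist":[0,0,0]}]'
python3 m.py w2
```

```text
t: 3.78
tool_pos: [0.6008, 0.0516, 0.3503]
tool_rot: [3.141, 0.003, 0.0]
contact_force: [0.4, -0.5, 0.2]
opening: 0.0853
grip_force: 0.0
w2 deck 0.96 [370.  130.2 163.3 201.8] 24595 [ 0.62  -0.013  0.02 ]
w2 strip_rib 0.58 [534.  193.5  68.1  81.4] 4220 [ 0.527 -0.262  0.02 ]
w2 roller_mid 0.93 [416.1 185.   25.9  30.8] 703 [ 0.54  -0.085  0.02 ]
w2 bracket_mid 0.74 [342.4 209.2  29.9  33.7] 601 [0.502 0.023 0.02 ]
w2 roller_tray 0.69 [150.1 249.1  97.6  88.1] 7630 [0.434 0.324 0.02 ]
w2 roller_tray 0.19 [174.8  34.9  73.5  58.1] 3132 [0.74  0.242 0.02 ]
w2 bracket_tray 0.71 [146.4 140.9 121.1  93.8] 9982 [0.604 0.301 0.02 ]
w2 bracket_tray 0.68 [587.8  66.4 103.7 130. ] 1999 [ 0.704 -0.297  0.02 ]
w2 lap 0.89 [368.6  85.3 126.9  92.8] 8084 [ 0.679 -0.009  0.02 ]
w2 pad 0.72 [377.4 159.9  52.4  17.8] 472 [ 0.578 -0.026  0.02 ]
w2 core 0.75 [416.2 289.4  14.1  39.4] 347 [ 0.361 -0.101  0.02 ]
4.275 [0.60087627 0.05063452 0.35028576] [ 3.14154271e+00 -7.48078697e-04 -6.82900586e-05]
```

View pics/w1.png

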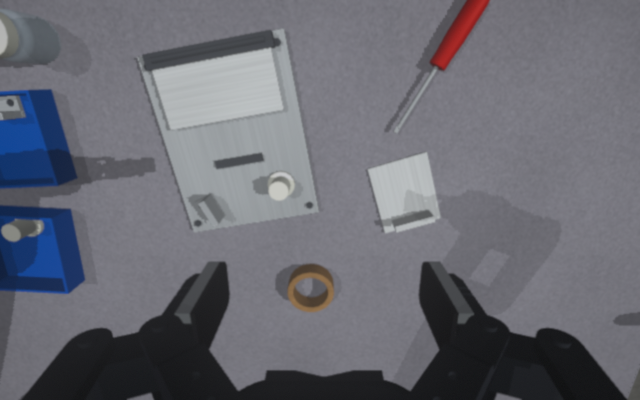

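View pics/w2.png

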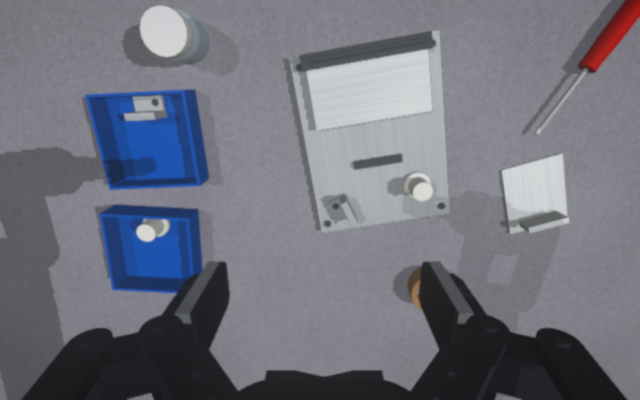

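w1 and w2 show the deck yawed slightly (roller w1 280,185, w2 418,186; bracket w1 208,208, w2 342,208), with all masks sensible. The strip is at w1 (405,190) with its rib on the tail side, facing roughly +x. Next I fit models to the masks over both wrist views plus the scene and side views.

```bash
cat > fit.py <<'E'
from h import *
import pickle
from scipy.optimize import minimize
def box(x0,x1,y0,y1,z0,z1): return np.array([[x,y,z] for x in(x0,x1) for y in(y0,y1) for z in(z0,z1)])
def cyl(r,z0,z1): a=np.linspace(0,2*np.pi,24); return np.array([[r*np.cos(t),r*np.sin(t),z] for t in a for z in(z0,z1)])
M={"deck":[box(-.13,.13,-.1,.1,0,.012),box(.109,.129,-.08,.08,.012,.028)],
"strip_rib":[box(-.015,.095,-.045,.045,0,.004),box(-.005,.005,-.03,.03,.004,.032)],
"roller_mid":[cyl(.014,0,.036),cyl(.02,0,.006)],
"bracket_mid":[box(-.02,.02,-.005,.005,0,.036),box(-.02,.02,-.005,.025,0,.006)],
"roller_tray":[box(-.065,.065,-.065,.065,0,.04)],"bracket_tray":[box(-.065,.065,-.065,.065,0,.04)]}
def render(q,p,C,S=4):
    im=np.zeros((400*S,640*S),np.uint8); c,s=np.cos(p[2]),np.sin(p[2])
    for B in M[q]:
        P=np.c_[B[:,0]*c-B[:,1]*s+p[0],B[:,0]*s+B[:,1]*c+p[1],B[:,2]+p[3]]
        u=proj(C,P); h=cv2.convexHull(((u+.5)*S*16).astype(np.int32)); cv2.fillConvexPoly(im,h,255,shift=4)
    return cv2.resize(im,(640,400),interpolation=cv2.INTER_AREA)/255.
def fit(q,views,p0,zfree=False,yaw=True):
    V=[]
    for C,m in views:
        m=m.astype(np.uint8)
        if q in("deck","roller_tray","bracket_tray"):
            c=max(cv2.findContours(m,0,2)[0],key=len); cv2.fillPoly(m,[cv2.convexHull(c)],1)
        V.append((C,m))
    def cost(v):
        p=[v[0],v[1],v[2] if yaw else 0,v[3] if zfree else p0[3]]; e=0
        for C,m in V:
            r=render(q,p,C); e+=np.abs(r-m).sum()/m.sum()
        return e/len(V)
    st=np.array([.008,.008,.08,.008]);sim=np.array([p0]+[np.array(p0)+st*np.eye(4)[i] for i in range(4)])
    if not zfree: sim=sim[:4,:3]; 
    r=minimize(cost,sim[0],method="Nelder-Mead",options=dict(initial_simplex=sim,xatol=2e-4,fatol=1e-4,maxiter=150))
    return r.x,r.fun
E
cat > t.py <<'E'
from fit import *
W={t:pickle.load(open(t+".pkl","rb")) for t in("w1","w2")}
p0={"deck":[(.605,-.01,a,0) for a in(.1,.2)],"strip_rib":[(.49,-.275,a,0) for a in(.0,.2)],"roller_mid":[(.537,-.086,0,.012)],
"bracket_mid":[(.5,.018,a,.012) for a in(.6,-.6,2.5,-2.5)],"roller_tray":[(.434,.325,.05,0)],"bracket_tray":[(.605,.3,.1,0)]}
for q in p0:
    v=[(W[t]["C"],W[t][q][0]["region"]) for t in("w1","w2") if not(t=="w1" and "tray" in q)]
    for n in("scene","side"):
        if q in("deck","roller_tray","bracket_tray"):
            get_image(n) ; L=cut_out(q,n)
            if L: v.append((cam(n),L[0]["region"]))
    for p in p0[q]:
        x,f=fit(q,v,p,yaw=q!="roller_mid"); print(q,"z fixed",x.round(4),round(f,3))
        if q in("roller_mid","bracket_mid","strip_rib","deck"):
            x,f=fit(q,v,list(x)+[p[3]],zfree=True,yaw=q!="roller_mid"); print(q,"z free",x.round(4),round(f,3))
E
python3 t.py; python3 -c "
import cv2
a=cv2.imread('pics/w2.png')[150:250,300:460];b=cv2.imread('pics/w2.png')[80:300,80:220]
cv2.imwrite('pics/c1.png',cv2.resize(a,None,fx=4,fy=4,interpolation=2))"
```

```text
deck z fixed [ 0.6043 -0.0216  0.1699] 0.023
deck z free [ 0.6045 -0.0212  0.1688  0.0017] 0.021
deck z fixed [ 0.6044 -0.0214  0.1688] 0.023
deck z free [ 0.6045 -0.0212  0.1676  0.0015] 0.021
strip_rib z fixed [ 0.4818 -0.2853  0.2925] 0.036
strip_rib z free [ 0.4819 -0.2854  0.2925 -0.    ] 0.036
strip_rib z fixed [ 0.482  -0.2856  0.2964] 0.036
strip_rib z free [ 0.482  -0.2856  0.2965  0.    ] 0.036
roller_mid z fixed [ 0.5399 -0.0862  0.0134] 0.052
roller_mid z free [ 0.5397 -0.0863  0.0624  0.0112] 0.049
bracket_mid z fixed [0.5052 0.0157 0.4606] 0.058
bracket_mid z free [0.5052 0.0157 0.4602 0.012 ] 0.057
bracket_mid z fixed [0.5051 0.0156 0.4561] 0.058
bracket_mid z free [0.505  0.0156 0.4564 0.0118] 0.058
bracket_mid z fixed [0.5068 0.0319 2.4686] 0.58
bracket_mid z free [ 4.944e-01  3.250e-02  3.452e+00 -9.000e-04] 0.433
bracket_mid z fixed [ 0.4975  0.0326 -2.7941] 0.465
bracket_mid z free [ 0.4909  0.0316 -2.7685 -0.0145] 0.417
roller_tray z fixed [ 0.4341  0.3172 -0.0527] 0.045
bracket_tray z fixed [0.6064 0.2948 0.0447] 0.033
```

View pics/c1.png

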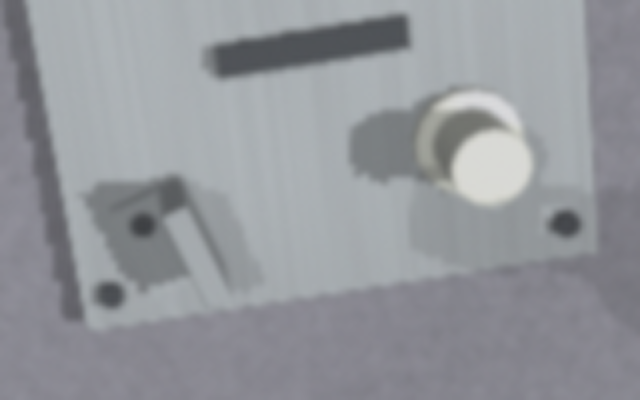

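Fits are tight: deck yaw 0.169 and z-checks agree with the text within 2 mm. Moving to the roller.

```bash
python3 -m crank '[{"offset":[-0.061,0.137,0.25],"twist":[0,0,0]},{"offset":[-0.061,0.137,0.25],"twist":[0,0,0]},{"offset":[-0.061,0.137,0.25],"twist":[0,0,0]},{"offset":[-0.061,0.137,0.25],"twist":[0,0,0]},{"offset":[-0.061,0.137,0.25],"twist":[0,0,0]},{"offset":[-0.061,0.137,0.25],"twist":[0,0,0]},{"offset":[-0.061,0.137,0.29],"twist":[0,0,0]},{"offset":[-0.061,0.137,0.32],"twist":[0,0,0]},{"offset":[-0.061,0.137,0.33],"twist":[0,0,0]},{"offset":[-0.061,0.137,0.33],"twist":[0,0,0]}]'
python3 -m crank '[{"offset":[0,0,0],"twist":[0,0,0]},{"offset":[0,0,0],"twist":[0,0,0]},{"offset":[0,0,0],"twist":[0,0,0]},{"offset":[0,0,0],"twist":[0,0,0]},{"offset":[0,0,0],"twist":[0,0,0]},{"offset":[0,0,0],"twist":[0,0,0]}]' 0 40
```

```text
t: 6.12
tool_pos: [0.5409, -0.0856, 0.0214]
tool_rot: [3.141, 0.001, 0.002]
contact_force: [-0.2, -1.5, 1.2]
opening: 0.0856
grip_force: 0.0
t: 6.88
tool_pos: [0.5405, -0.086, 0.0212]
tool_rot: [3.141, 0.0, 0.002]
contact_force: [-0.2, 0.9, 5.7]
opening: 0.0272
grip_force: 39.6
```

```bash
python3 -m crank '[{"offset":[0,0,-0.05],"twist":[0,0,0]},{"offset":[0,0,-0.1],"twist":[0,0,0]},{"offset":[-0.131,-0.404,-0.1],"twist":[0,0,0]},{"offset":[-0.131,-0.404,-0.1],"twist":[0,0,0]},{"offset":[-0.131,-0.404,-0.1],"twist":[0,0,0]},{"offset":[-0.131,-0.404,-0.1],"twist":[0,0,0]},{"offset":[-0.131,-0.404,-0.1],"twist":[0,0,0]},{"offset":[-0.131,-0.404,-0.1],"twist":[0,0,0]},{"offset":[-0.131,-0.404,-0.1],"twist":[0,0,0]},{"offset":[-0.131,-0.404,-0.1],"twist":[0,0,0]}]'
python3 - <<'E'
from h import *
save(get_image("wrist"),"w3.png")
E
```

```text
t: 8.12
tool_pos: [0.4069, 0.3204, 0.1195]
tool_rot: [3.141, 0.008, -0.002]
contact_force: [1.2, -0.1, -0.1]
opening: 0.0269
grip_force: 39.7
```

View pics/w3.png

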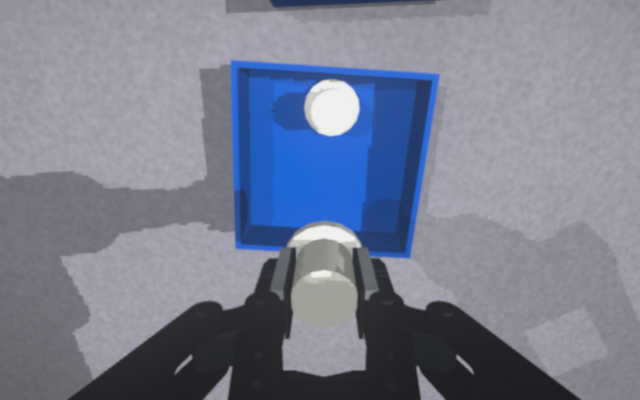

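The roller is held upright (325,260); the tray's fixed roller is at (332,107), with the free side below. Lowering.

```bash
python3 -m crank '[{"offset":[0.002,0,0.05],"twist":[0,0,0]},{"offset":[0.002,0,0.085],"twist":[0,0,0]},{"offset":[0.002,0,0.1],"twist":[0,0,0]},{"offset":[0.002,0,0.105],"twist":[0,0,0]},{"offset":[0.002,0,0.105],"twist":[0,0,0]}]'
python3 -m crank '[{"offset":[0,0,0],"twist":[0,0,0]},{"offset":[0,0,0],"twist":[0,0,0]},{"offset":[0,0,0],"twist":[0,0,0]},{"offset":[0,0,-0.02],"twist":[0,0,0]},{"offset":[0,0,-0.06],"twist":[0,0,0]},{"offset":[0,0,-0.11],"twist":[0,0,0]},{"offset":[0,0,-0.11],"twist":[0,0,0]}]' 0.5
```

```text
t: 8.8
tool_pos: [0.4117, 0.3182, 0.0163]
tool_rot: [-3.141, 0.0, -0.002]
contact_force: [-0.6, -0.8, 0.5]
opening: 0.0267
grip_force: 39.7
t: 9.68
tool_pos: [0.4138, 0.32, 0.131]
tool_rot: [-3.136, -0.001, -0.014]
contact_force: [0.3, -0.3, -0.9]
opening: 0.0429
grip_force: 0.0
```

```bash
python3 -m crank '[{"offset":[0.094,0.302,0.025],"twist":[0,0,-26]},{"offset":[0.094,0.302,0.025],"twist":[0,0,-26]},{"offset":[0.094,0.302,0.025],"twist":[0,0,-26]},{"offset":[0.094,0.302,0.025],"twist":[0,0,-26]},{"offset":[0.094,0.302,0.025],"twist":[0,0,-26]},{"offset":[0.094,0.302,0.025],"twist":[0,0,-26]},{"offset":[0.094,0.302,0.06],"twist":[0,0,-26]},{"offset":[0.094,0.302,0.09],"twist":[0,0,-26]},{"offset":[0.094,0.302,0.103],"twist":[0,0,-26]},{"offset":[0.094,0.302,0.103],"twist":[0,0,-26]}]' 0.65
python3 - <<'E'
from h import *
o=get_obs();print(o["tool_pos"],o["tool_rot"],o["contact_force"])
save(get_image("wrist"),"w4.png")
E
```

```text
t: 10.92
tool_pos: [0.5038, 0.0168, 0.0212]
tool_rot: [-3.06, -0.708, 0.004]
contact_force: [-0.4, -0.5, 0.3]
opening: 0.0556
grip_force: 0.0
[0.50382804 0.01683205 0.02124223] [-3.05969854 -0.70821375  0.00374725] [-0.44578075 -0.47263089  0.30225752]
```

View pics/w4.png

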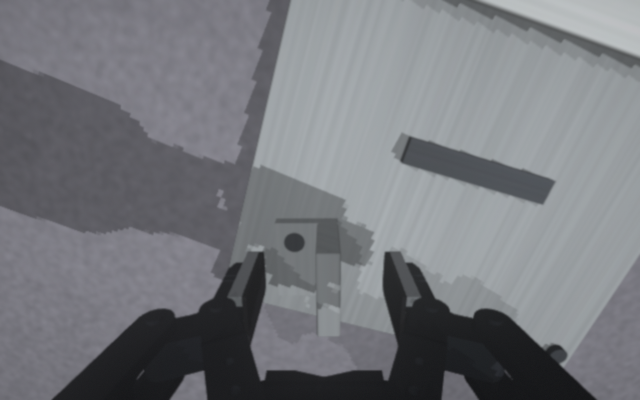

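The bracket wall (328,290) is centred and square between the fingers. Close, carry.

```bash
python3 -m crank '[{"offset":[0,0,0],"twist":[0,0,0]},{"offset":[0,0,0],"twist":[0,0,0]},{"offset":[0,0,0],"twist":[0,0,0]},{"offset":[0,0,0],"twist":[0,0,0]},{"offset":[0,0,0],"twist":[0,0,0]},{"offset":[0,0,-0.04],"twist":[0,0,0]},{"offset":[0,0,-0.1],"twist":[0,0,0]},{"offset":[0.182,-0.211,-0.1],"twist":[0,0,23.5]},{"offset":[0.182,-0.211,-0.1],"twist":[0,0,23.5]},{"offset":[0.182,-0.211,-0.1],"twist":[0,0,23.5]},{"offset":[0.182,-0.211,-0.1],"twist":[0,0,23.5]},{"offset":[0.182,-0.211,-0.1],"twist":[0,0,23.5]},{"offset":[0.182,-0.211,-0.1],"twist":[0,0,23.5]},{"offset":[0.182,-0.211,-0.1],"twist":[0,0,23.5]}]' 0 50
python3 - <<'E'
from h import *
save(get_image("wrist"),"w5.png")
o=get_obs();print(o["tool_pos"],o["tool_rot"],o["opening"])
E
```

```text
t: 12.72
tool_pos: [0.5752, 0.2849, 0.1213]
tool_rot: [3.14, 0.069, -0.003]
contact_force: [-0.9, -0.3, -0.9]
opening: 0.0092
grip_force: 49.1
[0.57524157 0.28450352 0.12150976] [ 3.14000792e+00  6.77991904e-02 -2.35340877e-03] 0.009278330589725107
```

View pics/w5.png

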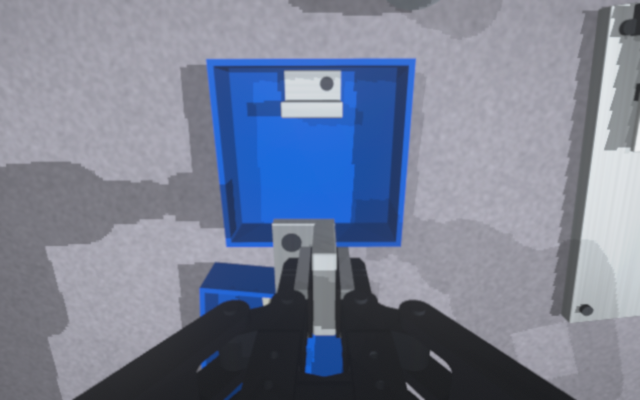

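The bracket is held upright over the tray's free side (325,270). Lower and release.

```bash
python3 -m crank '[{"offset":[0.003,0,0.05],"twist":[0,0,0]},{"offset":[0.003,0,0.085],"twist":[0,0,0]},{"offset":[0.003,0,0.1],"twist":[0,0,0]},{"offset":[0.003,0,0.105],"twist":[0,0,0]},{"offset":[0.003,0,0.105],"twist":[0,0,0]}]'
python3 -m crank '[{"offset":[0,0,0],"twist":[0,0,0]},{"offset":[0,0,0],"twist":[0,0,0]},{"offset":[0,0,0],"twist":[0,0,0]},{"offset":[0,0,-0.02],"twist":[0,0,0]},{"offset":[0,0,-0.06],"twist":[0,0,0]},{"offset":[0,0,-0.11],"twist":[0,0,0]},{"offset":[0,0,-0.16],"twist":[0,0,0]},{"offset":[0,0,-0.16],"twist":[0,0,0]},{"offset":[0,0,-0.16],"twist":[0,0,0]}]' 0.4
python3 - <<'E'
from h import *
o=get_obs();print(o["t"],o["tool_pos"],R.from_rotvec(o["tool_rot"]).as_matrix().round(4))
for n in("side","scene"):
    im=get_image(n);save(im,n+"1.png")
save(get_image("wrist"),"w6.png")
s=cv2.imread("pics/side1.png")[230:390,190:390]; w=cv2.imread("pics/w6.png")
cv2.imwrite("pics/c6.png",np.hstack([cv2.resize(s,(375,300)),cv2.resize(w,(425,300))]))
E
```

```text
t: 13.4
tool_pos: [0.5797, 0.2857, 0.0186]
tool_rot: [-3.14, -0.068, -0.003]
contact_force: [-0.1, 0.0, 0.0]
opening: 0.0092
grip_force: 49.0
t: 14.52
tool_pos: [0.5788, 0.2858, 0.1782]
tool_rot: [-3.14, -0.069, -0.002]
contact_force: [-0.0, 0.4, -0.6]
opening: 0.034
grip_force: 0.0
14.525 [0.57883989 0.28578243 0.17821867] [[ 9.99e-01  4.40e-02  1.00e-03]
 [ 4.40e-02 -9.99e-01  4.00e-04]
 [ 1.00e-03 -4.00e-04 -1.00e+00]]
```

View pics/c6.png

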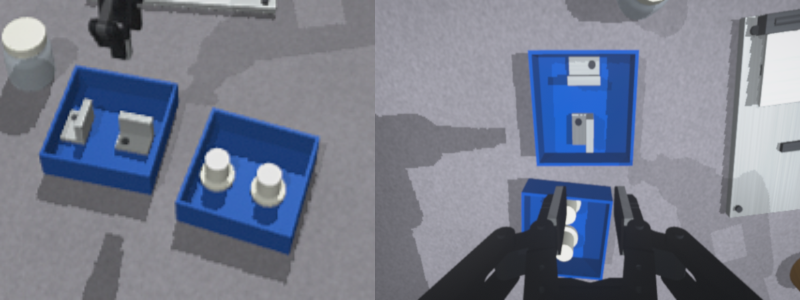

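All four tray parts stand properly: brackets at (75,120) and (135,130), rollers at (215,170) and (268,185). Going over the strip.

```bash
python3 -m crank '[{"offset":[-0.122,0.566,0.03],"twist":[0,0,-104.3]},{"offset":[-0.122,0.566,0.03],"twist":[0,0,-104.3]},{"offset":[-0.122,0.566,0.03],"twist":[0,0,-104.3]},{"offset":[-0.122,0.566,0.03],"twist":[0,0,-104.3]},{"offset":[-0.122,0.566,0.03],"twist":[0,0,-104.3]},{"offset":[-0.122,0.566,0.03],"twist":[0,0,-104.3]},{"offset":[-0.122,0.566,0.03],"twist":[0,0,-104.3]},{"offset":[-0.122,0.566,0.03],"twist":[0,0,-104.3]},{"offset":[-0.122,0.566,0.03],"twist":[0,0,-104.3]},{"offset":[-0.122,0.566,0.03],"twist":[0,0,-104.3]},{"offset":[-0.122,0.566,0.03],"twist":[0,0,-104.3]},{"offset":[-0.122,0.566,0.03],"twist":[0,0,-104.3]},{"offset":[-0.122,0.566,0.03],"twist":[0,0,-104.3]}]' 0.4
cat > s.py <<'E'
from fit import *
o=get_obs(); Rm=R.from_rotvec(o["tool_rot"]).as_matrix(); print(o["t"],o["tool_pos"].round(4),"yaw",np.arctan2(Rm[1,0],Rm[0,0]).round(4))
C=cam("wrist"); save(get_image("wrist"),"w7.png"); L=cut_out("strip_rib","wrist")
for r in L[:2]: print(r["confidence"],r["rect"],r["region"].sum())
v=[(C,L[0]["region"])]
x,f=fit("strip_rib",v,(.482,-.2855,.294,0)); print(x.round(4),f)
W=[pickle.load(open(t+".pkl","rb")) for t in("w1","w2")]
v+=[(w["C"],w["strip_rib"][0]["region"]) for w in W]
print(fit("strip_rib",v,(.482,-.2855,.294,0)))
E
python3 s.py
```

```text
t: 16.3
tool_pos: [0.4816, -0.2843, 0.1464]
tool_rot: [-1.872, -2.521, -0.0]
contact_force: [0.9, 0.2, 0.1]
opening: 0.034
grip_force: 0.0
16.3 [ 0.4816 -0.2843  0.1464] yaw 1.8639
0.59 [369.4, 178.9, 131.2, 103.4] 12361
[ 0.4803 -0.2859  0.291 ] 0.013916318084551191
(array([ 0.48120899, -0.28572818,  0.29237227]), np.float64(0.03332640340725695))
```

```bash
python3 -m crank '[{"offset":[-0.001,-0.001,0.05],"twist":[0,0,0]},{"offset":[-0.001,-0.001,0.1],"twist":[0,0,0]},{"offset":[-0.001,-0.001,0.13],"twist":[0,0,0]},{"offset":[-0.001,-0.001,0.14],"twist":[0,0,0]},{"offset":[-0.001,-0.001,0.14],"twist":[0,0,0]}]' 0.4
python3 -m crank '[{"offset":[0,0,0],"twist":[0,0,0]},{"offset":[0,0,0],"twist":[0,0,0]},{"offset":[0,0,0],"twist":[0,0,0]},{"offset":[0,0,0],"twist":[0,0,0]},{"offset":[0,0,0],"twist":[0,0,0]}]' 0 80
python3 - <<'E'
from h import *
o=get_obs(); print(o)
E
```

```text
t: 17.02
tool_pos: [0.4813, -0.286, 0.0074]
tool_rot: [-1.872, -2.523, 0.0]
contact_force: [-0.2, -0.4, -0.4]
opening: 0.0343
grip_force: 0.0
t: 17.65
tool_pos: [0.4827, -0.2874, 0.0096]
tool_rot: [1.87, 2.519, 0.0]
contact_force: [0.7, -0.0, 6.7]
opening: 0.0082
grip_force: 81.0
{'t': 17.65, 'q': array([-6.69603193e-01,  1.46221575e-01,  1.91316385e+00,  2.16040525e-04,
        1.07839458e+00, -9.63214935e-01]), 'dq': array([ 8.29908373e-04,  9.80457790e-05,  4.04540340e-04,  7.23519358e-04,
        1.77406212e-04, -9.24716977e-04]), 'effort': array([-4.51757368e-01, -3.34816074e+01, -2.76529330e+01, -1.02738461e-01,
       -1.78003544e-01,  9.46594868e-03]), 'tool_pos': array([ 0.48266567, -0.28737974,  0.00957387]), 'tool_rot': array([1.87044891e+00, 2.51933695e+00, 1.13373115e-04]), 'contact_force': array([ 0.65739465, -0.04052749,  6.72982398]), 'wrist_torque': array([0.16149877, 0.05948732, 0.07125239]), 'grip_force': 80.96541166305542, 'opening': 0.008225599719685511}
```

```bash
python3 -m crank '[{"offset":[0,0,-0.02],"twist":[0,0,0]},{"offset":[0,0,-0.05],"twist":[0,0,0]},{"offset":[0.06,0.027,-0.05],"twist":[0,0,7]},{"offset":[0.12,0.055,-0.05],"twist":[0,0,7]},{"offset":[0.17,0.08,-0.05],"twist":[0,0,7]},{"offset":[0.21,0.095,-0.05],"twist":[0,0,7]},{"offset":[0.229,0.105,-0.05],"twist":[0,0,7]},{"offset":[0.229,0.105,-0.05],"twist":[0,0,7]},{"offset":[0.229,0.105,-0.05],"twist":[0,0,7]}]'
cat > u.py <<'E'
from fit import *
import sys
o=get_obs(); Rm=R.from_rotvec(o["tool_rot"]).as_matrix(); yaw=np.arctan2(Rm[1,0],Rm[0,0]); print(o["t"],o["tool_pos"].round(4),"yaw-pi/2",(yaw-np.pi/2).round(4),"Rz",Rm[2].round(4),o["contact_force"],o["grip_force"])
D={}
for n in("wrist","scene","side"):
    C=cam(n); save(get_image(n),sys.argv[1]+n+".png"); D[n]=(C,{})
    for q in("strip_rib","deck","lap","pad"):
        L=cut_out(q,n); D[n][1][q]=L
        for r in L[:1]: print(n,q,round(r["confidence"],2),np.round(r["rect"],1),r["region"].sum())
pickle.dump(D,open(sys.argv[1]+".pkl","wb"))
E
python3 u.py a; cp pics/awrist.png pics/x1.png
```

```text
t: 18.77
tool_pos: [0.5154, -0.0373, 0.0578]
tool_rot: [2.023, 2.403, -0.0]
contact_force: [-0.9, -0.2, -1.7]
opening: 0.0084
grip_force: 79.9
18.775 [ 0.5154 -0.0373  0.0578] yaw-pi/2 0.1711 Rz [-5.e-04  2.e-04 -1.e+00] [-0.89986855 -0.21390029 -1.65493948] 79.9204695224762
wrist deck 0.91 [444.  200.2 392.  309.5] 74737
wrist lap 0.59 [574.2 215.6 131.5 253.8] 27105
wrist pad 0.56 [573.6 218.3 132.8 254.6] 27187
scene strip_rib 0.82 [308.5 209.9  63.7  52.6] 1663
scene deck 0.93 [327.9 248.  149.9 123.3] 8170
scene lap 0.73 [344.5 257.3  93.7  63. ] 2671
side strip_rib 0.59 [309.1 194.2  40.1  26.8] 861
side deck 0.79 [287.8 205.9 101.4  57. ] 4335
side lap 0.57 [258.4 197.4  44.3  48.8] 1422
side pad 0.51 [321.9 323.9  75.1  74.7] 3641
```

View pics/awrist.png

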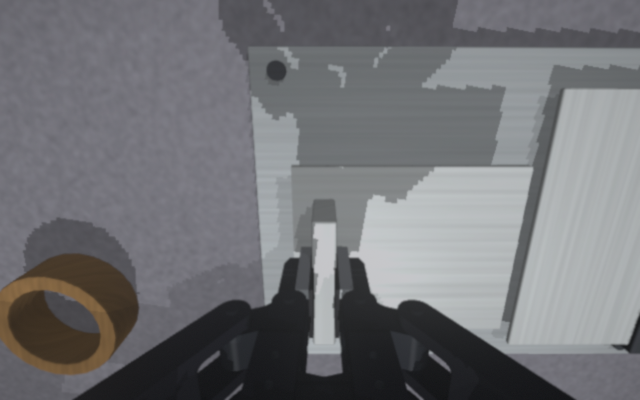

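The strip is held level; its +y edge runs along row 165, its nose edge from (531,166) to (508,343), and the cover's front from (565,88) to about (510,343). I refine these edges numerically.

```bash
cat > e.py <<'E'
from fit import *
def edge(g,a,b,w=5,n=60):
    a,b=np.array(a,float),np.array(b,float); t=(b-a)/np.linalg.norm(b-a); nrm=np.array([-t[1],t[0]]); s=np.arange(-w,w+.01,.25); pts=[]
    for k in np.linspace(0,1,n):
        P=a+k*(b-a)+s[:,None]*nrm
        pr=cv2.remap(g,P[None,:,0].astype(np.float32),P[None,:,1].astype(np.float32),1)[0]
        d=np.abs(np.gradient(cv2.GaussianBlur(pr[None],(0,0),2)[0])); i=d[4:-4].argmax()+4
        if d[i]>1: pts.append(P[i])
    pts=np.array(pts,np.float32); l=cv2.fitLine(pts,cv2.DIST_HUBER,0,.01,.01).ravel()
    r=np.abs((pts-l[2:])@[-l[1],l[0]]); return pts[r<1.5],np.median(r)
def wline(C,pts,z):   # world line: centroid, direction
    P=onz(C,pts,z)[:,:2]; l=cv2.fitLine(P.astype(np.float32),cv2.DIST_HUBER,0,1e-4,1e-4).ravel(); return l[2:],l[:2]
E
cat > v.py <<'E'
from e import *
C=pickle.load(open("a.pkl","rb"))["wrist"][0]
g=cv2.cvtColor(cv2.imread("pics/awrist.png"),cv2.COLOR_BGR2GRAY).astype(np.float32)
L={"strip y+":((372,166),(525,166),.052),"strip y+b":((300,165),(525,166),.052),"nose":((530,175),(511,325),.052),"cover front":((564,95),(515,320),.025),"cover y+":((572,88),(636,88),.025),"deck y+":((258,46),(620,46),.012),"deck tail":((251,60),(263,250),.012)}
Z={}
for k,(a,b,z) in L.items():
    p,r=edge(g,a,b); c,d=wline(C,p,z); Z[k]=(c,d)
    print(k,len(p),round(float(r),2),p.mean(0).round(1),"c",c.round(4),"ang",(np.arctan2(d[1],d[0])).round(4))
th=.170; ax=np.array([np.cos(th),np.sin(th)]); ay=np.array([-ax[1],ax[0]]); D=np.array([.6043,-.0215])
for k in Z: print(k,"deck-frame",((Z[k][0]-D)@np.c_[ax,ay]).round(4))
print("tcp deck",((np.array(get_obs()["tool_pos"])[:2]-D)@np.c_[ax,ay]).round(4))
E
python3 v.py
```

```text
strip y+ 60 0.0 [448.5 166.5] c [0.5649 0.0185] ang 0.1713
strip y+b 60 0.08 [412.5 166.6] c [0.5524 0.0163] ang 0.1719
nose 22 2.14 [520.  255.3] c [ 0.6114 -0.0213] ang -1.3005
cover front 60 0.07 [537.8 207.1] c [ 0.6303 -0.0018] ang -1.4005
cover y+ 60 0.06 [604.   88.6] c [0.6434 0.0658] ang 0.1686
deck y+ 59 0.13 [438.7  46.7] c [0.5788 0.0751] ang 0.1683
deck tail 56 0.12 [254.8 160.6] c [ 0.4685 -0.    ] ang -1.4008
strip y+ deck-frame [-0.0321  0.0461]
strip y+b deck-frame [-0.0447  0.046 ]
nose deck-frame [ 0.007 -0.001]
cover front deck-frame [0.0289 0.015 ]
cover y+ deck-frame [0.0533 0.0794]
deck y+ deck-frame [-0.0088  0.0995]
deck tail deck-frame [-0.1302  0.0441]
tcp deck [-0.0902  0.    ]
```

Strip is 1.4 mm too far +y and 0.15° off. Correct, tilt nose 3° down, and lower in front of the cover.

```bash
python3 -m crank '[{"offset":[-0.0013,0.008,0.01],"twist":[1.5,0,0.15]},{"offset":[-0.0013,0.015,0.018],"twist":[3,0,0.15]},{"offset":[-0.0013,0.015,0.024],"twist":[3,0,0.15]},{"offset":[-0.0013,0.015,0.0275],"twist":[3,0,0.15]},{"offset":[-0.0013,0.015,0.0275],"twist":[3,0,0.15]},{"offset":[-0.0013,0.015,0.0275],"twist":[3,0,0.15]}]'
cat > st.py <<'E'
from h import *
o=get_obs(); Rm=R.from_rotvec(o["tool_rot"]).as_matrix(); th=.1688; ax=np.array([np.cos(th),np.sin(th)]); ay=np.array([-ax[1],ax[0]])
p=o["tool_pos"]; print("t",o["t"],"deck xy",((p[:2]-[.6043,-.0215])@np.c_[ax,ay]).round(4),"z",p[2].round(4),"yaw err",(np.arctan2(Rm[1,0],Rm[0,0])-np.pi/2-th).round(4),"tilt",Rm[2].round(3),"F deck",(o["contact_force"][:2]@np.c_[ax,ay]).round(1),o["contact_force"][2].round(1),"M",(o["wrist_torque"][:2]@np.c_[ax,ay]).round(2),"grip",o["grip_force"].round(0))
E
python3 st.py
```

```text
t: 20.27
tool_pos: [0.5303, -0.0355, 0.0301]
tool_rot: [-2.005, -2.375, 0.062]
contact_force: [-0.0, -0.6, -1.5]
opening: 0.0081
grip_force: 79.9Traceback (most recent call last):
  File "st.py", line 3, in <module>
    p=o["tool_pos"]; print("t",o["t"],"deck xy",((p[:2]-[.6043,-.0215])@np.c_[ax,ay]).round(4),"z",p[2].round(4),"yaw err",(np.arctan2(Rm[1,0],Rm[0,0])-np.pi/2-th).round(4),"tilt",Rm[2].round(3),"F deck",(o["contact_force"][:2]@np.c_[ax,ay]).round(1),o["contact_force"][2].round(1),"M",(o["wrist_torque"][:2]@np.c_[ax,ay]).round(2),"grip",o["grip_force"].round(0))
                                                                                                                                                                                                                                                                                                                                                   ^^^^^^^^^^^^^^^^^^^^^
AttributeError: 'float' object has no attribute 'round'
```

```bash
sed -i 's/o\["grip_force"\].round(0)/o["grip_force"]/' st.py
python3 -m crank '[{"offset":[0,0,0.001],"twist":[0,0,0]},{"offset":[0,0,0.001],"twist":[0,0,0]},{"offset":[0,0,0.001],"twist":[0,0,0]}]' >/dev/null; python3 st.py
cat > v2.py <<'E'
from e import *
import sys
C=cam("wrist"); save(get_image("wrist"),"b.png"); T=np.array(get_obs()["tool_pos"])
o=get_obs(); Rm=R.from_rotvec(o["tool_rot"]).as_matrix()
th=.1688; ax=np.array([np.cos(th),np.sin(th),0]); ay=np.array([-ax[1],ax[0],0]); D=np.array([.6043,-.0215,0])
W=lambda x,y,z: D+x*ax+y*ay+np.array([0,0,z])
S=lambda x,y,z: T+Rm@np.array([y,x,-z+.0096])   # strip frame (rib origin, z from underside)
g=cv2.cvtColor(cv2.imread("pics/b.png"),cv2.COLOR_BGR2GRAY).astype(np.float32)
xm=float(sys.argv[1])
L={"strip y+":(S(.012,.0455,.004),S(xm,.0455,.004)),"strip tail y+":(S(-.013,.0455,.004),S(-.0,.0455,.004)),"cover front":(W(.03,.078,.025),W(.03,.048,.025)),"cover y+":(W(.033,.08,.025),W(.06,.08,.025)),"deck y+":(W(-.1,.1,.012),W(.02,.1,.012))}
for k,(a,b) in L.items():
    p=proj(C,np.array([a,b])); q,r=edge(g,p[0],p[1],w=6)
    # offset of found edge along deck y (or x for front) by plane at that height
    if k[:5]=="strip":
        o_,d=ray(C,q); n=Rm[:,2]; P=o_+d*(((a-o_)@n)/(d@n))[:,None]; X=(P-T)@Rm
        print(k,len(q),round(float(r),2),"strip y",X[:,0].mean().round(4),"ang",np.polyfit(X[:,1],X[:,0],1)[0].round(4),"| deck y",((P-D)@ay).mean().round(4))
    else:
        P=onz(C,q,a[2])-D; print(k,len(q),round(float(r),2),"deck x,y",(P@ax).mean().round(4),(P@ay).mean().round(4))
E
python3 v2.py 0.085
```

```text
t 20.65 deck xy [-0.0751 -0.0015] z 0.0292 yaw err -0.0001 tilt [-0.    -0.052 -0.999] F deck [-0.3  0.2] 0.6 M [-0.06  0.01] grip 80.18368721008301
strip y+ 56 0.05 strip y 0.0465 ang 0.0023 | deck y 0.045
strip tail y+ 60 0.0 strip y 0.0464 ang -0.0 | deck y 0.0449
cover front 60 0.07 deck x,y 0.0288 0.0636
cover y+ 38 0.0 deck x,y 0.0416 0.0795
deck y+ 60 0.24 deck x,y -0.0392 0.0995
```

```bash
python3 -m crank '[{"offset":[-0.0005,0.006,0],"twist":[0,0,0]},{"offset":[-0.0005,0.012,0],"twist":[0,0,0]},{"offset":[-0.0005,0.018,0],"twist":[0,0,0]},{"offset":[-0.0005,0.024,0],"twist":[0,0,0]},{"offset":[-0.0005,0.03,0],"twist":[0,0,0]},{"offset":[-0.0005,0.036,-0.0003],"twist":[0,0,0]},{"offset":[-0.0005,0.040,-0.0003],"twist":[0,0,0]},{"offset":[-0.0005,0.040,-0.0003],"twist":[0,0,0]}]' >/dev/null; python3 st.py; python3 v2.py 0.04
```

```text
t 21.7 deck xy [-0.0346 -0.0019] z 0.0271 yaw err 0.0 tilt [-0.    -0.051 -0.999] F deck [ 0.8 -0.2] 1.2 M [-0.04 -0.17] grip 80.16648530960083
strip y+ 60 0.0 strip y 0.0465 ang 0.0 | deck y 0.0447
strip tail y+ 60 0.0 strip y 0.0464 ang -0.0 | deck y 0.0446
cover front 56 0.04 deck x,y 0.0291 0.0641
cover y+ 60 0.0 deck x,y 0.0466 0.0795
deck y+ 60 0.23 deck x,y -0.0392 0.0995
```

```bash
python3 -m crank '[{"offset":[0,0.002,-0.0002],"twist":[0,0,0]},{"offset":[0,0.004,-0.0003],"twist":[0,0,0]},{"offset":[0,0.005,-0.0003],"twist":[0,0,0]},{"offset":[0,0.006,-0.0003],"twist":[0,0,0]},{"offset":[0,0.007,-0.0003],"twist":[0,0,0]},{"offset":[0,0.007,-0.0003],"twist":[0,0,0]}]' >/dev/null; python3 st.py
```

```text
t 22.5 deck xy [-0.0298 -0.0018] z 0.0267 yaw err 0.0002 tilt [ 0.    -0.056 -0.998] F deck [-6.9 -1.6] 4.6 M [-0.06  0.96] grip 80.70773363113403
```

```bash
python3 -m crank '[{"offset":[0,0,0.001],"twist":[-0.5,0,0]},{"offset":[0,0,0.002],"twist":[-1,0,0]},{"offset":[0,0,0.003],"twist":[-1.6,0,0]},{"offset":[0,0,0.004],"twist":[-2.2,0,0]},{"offset":[0,0,0.0055],"twist":[-2.7,0,0]},{"offset":[0,0,0.007],"twist":[-3,0,0]},{"offset":[0,0,0.0085],"twist":[-3,0,0]},{"offset":[0,0,0.0085],"twist":[-3,0,0]},{"offset":[0,0,0.0085],"twist":[-3,0,0]}]' >/dev/null; python3 st.py; python3 v2.py 0.04
```

```text
t 23.625 deck xy [-0.0302 -0.0018] z 0.0215 yaw err 0.0006 tilt [ 0.001 -0.006 -1.   ] F deck [-17.8   4.3] 24.5 M [0.38 2.68] grip 83.79863619804382
strip y+ 60 0.0 strip y 0.0464 ang 0.0 | deck y 0.0447
strip tail y+ 60 0.0 strip y 0.0464 ang -0.0 | deck y 0.0447
cover front 56 0.03 deck x,y 0.0291 0.0643
cover y+ 60 0.0 deck x,y 0.0466 0.0796
deck y+ 60 0.23 deck x,y -0.0399 0.0996
```

```bash
python3 -m crank '[{"offset":[0,-0.0005,0],"twist":[-0.2,0,0]},{"offset":[0,-0.001,0],"twist":[-0.4,0,0]},{"offset":[0,-0.001,0],"twist":[-0.4,0,0]},{"offset":[0,-0.001,0],"twist":[-0.4,0,0]}]' >/dev/null; python3 st.py
```

```text
t 24.175 deck xy [-0.0301 -0.0018] z 0.0215 yaw err 0.0005 tilt [ 0.     0.004 -1.   ] F deck [-13.4   3.1] 21.7 M [0.4  2.29] grip 83.3495557308197
```

```bash
for i in 1 2 3 4; do python3 v2.py 0.04 | head -3|cut -c1-90; python3 st.py; done
```

```text
strip y+ 60 0.05 strip y 0.0465 ang 0.0057 | deck y 0.0447
strip tail y+ 60 0.0 strip y 0.0464 ang 0.0004 | deck y 0.0446
cover front 56 0.0 deck x,y 0.0291 0.0642
t 24.225 deck xy [-0.0302 -0.0018] z 0.0215 yaw err 0.0005 tilt [ 0.     0.004 -1.   ] F deck [-12.7   3.1] 21.5 M [0.35 2.25] grip 83.3523952960968
strip y+ 60 0.0 strip y 0.0465 ang 0.0042 | deck y 0.0447
strip tail y+ 60 0.0 strip y 0.0464 ang 0.005 | deck y 0.0446
cover front 56 0.07 deck x,y 0.029 0.0642
t 24.275 deck xy [-0.0301 -0.0018] z 0.0215 yaw err 0.0005 tilt [ 0.     0.004 -1.   ] F deck [-14.4   3.9] 20.4 M [0.42 2.33] grip 83.35426568984985
strip y+ 60 0.05 strip y 0.0465 ang 0.0057 | deck y 0.0447
strip tail y+ 60 0.0 strip y 0.0464 ang -0.0 | deck y 0.0446
cover front 56 0.13 deck x,y 0.0291 0.0642
t 24.325 deck xy [-0.0301 -0.0018] z 0.0216 yaw err 0.0005 tilt [ 0.     0.004 -1.   ] F deck [-13.2   4.1] 21.5 M [0.38 2.26] grip 83.35437655448914
strip y+ 60 0.05 strip y 0.0465 ang 0.0058 | deck y 0.0447
strip tail y+ 60 0.0 strip y 0.0464 ang -0.0009 | deck y 0.0446
cover front 56 0.13 deck x,y 0.0291 0.0642
t 24.375 deck xy [-0.0301 -0.0018] z 0.0215 yaw err 0.0006 tilt [ 0.     0.004 -1.   ] F deck [-13.2   3. ] 21.8 M [0.44 2.28] grip 83.35452675819397
```

```bash
python3 -m crank '[{"offset":[0,0,0.0005],"twist":[0.1,0,0]},{"offset":[0,0,0.0005],"twist":[0.2,0,0]},{"offset":[0,0,0.0005],"twist":[0.2,0,0]},{"offset":[0,0,0.0005],"twist":[0.2,0,0]}]' >/dev/null; python3 st.py; python3 v2.py 0.04; python3 st.py
```

```text
t 24.875 deck xy [-0.0302 -0.0018] z 0.0215 yaw err 0.0005 tilt [ 0. -0. -1.] F deck [-14.9   3.6] 23.9 M [0.43 2.5 ] grip 83.72290849685669
strip y+ 60 0.0 strip y 0.0464 ang 0.0 | deck y 0.0447
strip tail y+ 60 0.0 strip y 0.0464 ang 0.0 | deck y 0.0446
cover front 56 0.06 deck x,y 0.0291 0.0643
cover y+ 60 0.0 deck x,y 0.0466 0.0795
deck y+ 60 0.14 deck x,y -0.04 0.0995
t 24.925 deck xy [-0.0302 -0.0018] z 0.0215 yaw err 0.0006 tilt [ 0. -0. -1.] F deck [-14.9   3.9] 25.0 M [0.5  2.51] grip 83.72313022613525
```

```bash
python3 -c "
from station import *
print(finish_job())"
```

```text
the job is handed in; nothing more can be done
None
```

The job is handed in at about 25 s: the roller and bracket stand in their trays, and the strip is at the stop under the cover, centred to within about 0.5 mm and square, held down flat with about 24 N, with no sign in the wrist images that the cover lifted.

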